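Make up a batch of discs by weight on a spring scale

TASK

Make up the next batch by weight: put the bored steel discs one at a time over the post of the spring scale until its pointer comes to rest between the two ribs on the scale's front, and leave the discs that are not needed on the table. The post has side play and is not exactly on the scale's axis, so feel for it with a disc under light pressure; lower each disc slowly and set it down on the pan (or on the disc below) without dropping it, never push the pan down near its bottom stop, and leave the other things where they are.

Things in the scene. Friction and masses are not known exactly. Their poses are not given: they have to be found in the camera images.
- scale: spring scale, fixed to the table: grey housing 110 x 110 mm, 85 mm high. Origin: centre of its underside; z up, its front (pointer and ribs) faces its own -x. Above it, on a stem, floats the sinking pan: a flat round plate, 70 mm in diameter, its top 155 mm above the table minus pan, with an upright steel post in its middle for the discs
- post_nominal (a point): fixed point on the scale's axis, 203 mm up: where the post's top would be at reading 0 without side play. Post: 12 mm diameter, 48 mm long above the plate, flat top with 1 mm chamfer. Its true axis stands up to 7 mm off in the scale's x and in its y, new each time, not reported; it does not shift under load. Find it by feel, sliding a disc over it under light pressure
- ribs (a point): fixed point midway between the two level dark ribs (52 mm long, 14 mm apart inside) on the scale's front. The pointer, a flat dark bar 40 mm long in front of them, moves with the pan, 80 mm below the plate's top; it stands level with the upper rib's inner edge at reading 0.029 and the lower rib's at 0.043
- pan (a joint): the scale's reading: how far the pan has sunk, m (0 top stop, 0.055 bottom stop; overloaded above 0.050). Spring of 100 N/m: about 10 mm for each disc or newton of push. 0.004 to 0.014 at the start, from the pan's own unknown weight. It springs back when a push ends and swings for about 0.5 s. Discs press on it only when let go or pushed down
- disc_0: bored steel disc, 40 mm outer diameter, 16 mm bore, 14 mm high, 90 to 110 g, lying flat on the table at the start; all four are alike. Origin: centre of its underside, z along the bore
- disc_1: bored steel disc, 40 mm outer diameter, 16 mm bore, 14 mm high, 90 to 110 g, lying flat on the table at the start; all four are alike. Origin: centre of its underside, z along the bore
- disc_2: bored steel disc, 40 mm outer diameter, 16 mm bore, 14 mm high, 90 to 110 g, lying flat on the table at the start; all four are alike. Origin: centre of its underside, z along the bore
- disc_3: bored steel disc, 40 mm outer diameter, 16 mm bore, 14 mm high, 90 to 110 g, lying flat on the table at the start; all four are alike. Origin: centre of its underside, z along the bore
- bushing: bystander: short tan turned bushing, 30 mm in diameter, 22 mm high, narrow blind hole; not part of the load. Origin: centre of its underside
- loupe: bystander: black eye loupe, 38 mm in diameter, 30 mm high. Origin: centre of its underside
- star_knob: bystander: black star-shaped clamping knob, 36 x 40 mm, 19 mm high. Origin: centre of its underside
Not all that is in view belongs to the job. What is shaped like the disc_3 but blue or purple is not meant.

How it is judged (in metres and radians):
On the way, in this order (a step that is already met when the one before it is completed fails the run):
1. a first disc is threaded over the post and let go (((z of disc_0 in the frame of scale between 0.08 and 0.16 m and horizontal distance between disc_0 and scale below 0.018 m and angle between disc_0's own z axis and vertical below 0.15 rad and contact force between disc_0 and the fingers below 0.2 N) or (z of disc_1 in the frame of scale between 0.08 and 0.16 m and horizontal distance between disc_1 and scale below 0.018 m and angle between disc_1's own z axis and vertical below 0.15 rad and contact force between disc_1 and the fingers below 0.2 N) or (z of disc_2 in the frame of scale between 0.08 and 0.16 m and horizontal distance between disc_2 and scale below 0.018 m and angle between disc_2's own z axis and vertical below 0.15 rad and contact force between disc_2 and the fingers below 0.2 N) or (z of disc_3 in the frame of scale between 0.08 and 0.16 m and horizontal distance between disc_3 and scale below 0.018 m and angle between disc_3's own z axis and vertical below 0.15 rad and contact force between disc_3 and the fingers below 0.2 N))), for 0.2 s.
2. a second disc is threaded over the post and let go ((((z of disc_1 in the frame of scale between 0.08 and 0.16 m and horizontal distance between disc_1 and scale below 0.018 m and angle between disc_1's own z axis and vertical below 0.15 rad and contact force between disc_1 and the fingers below 0.2 N) and (z of disc_0 in the frame of scale between 0.08 and 0.16 m and horizontal distance between disc_0 and scale below 0.018 m and angle between disc_0's own z axis and vertical below 0.15 rad and contact force between disc_0 and the fingers below 0.2 N)) or ((z of disc_2 in the frame of scale between 0.08 and 0.16 m and horizontal distance between disc_2 and scale below 0.018 m and angle between disc_2's own z axis and vertical below 0.15 rad and contact force between disc_2 and the fingers below 0.2 N) and (z of disc_0 in the frame of scale between 0.08 and 0.16 m and horizontal distance between disc_0 and scale below 0.018 m and angle between disc_0's own z axis and vertical below 0.15 rad and contact force between disc_0 and the fingers below 0.2 N)) or ((z of disc_2 in the frame of scale between 0.08 and 0.16 m and horizontal distance between disc_2 and scale below 0.018 m and angle between disc_2's own z axis and vertical below 0.15 rad and contact force between disc_2 and the fingers below 0.2 N) and (z of disc_1 in the frame of scale between 0.08 and 0.16 m and horizontal distance between disc_1 and scale below 0.018 m and angle between disc_1's own z axis and vertical below 0.15 rad and contact force between disc_1 and the fingers below 0.2 N)) or ((z of disc_3 in the frame of scale between 0.08 and 0.16 m and horizontal distance between disc_3 and scale below 0.018 m and angle between disc_3's own z axis and vertical below 0.15 rad and contact force between disc_3 and the fingers below 0.2 N) and (z of disc_0 in the frame of scale between 0.08 and 0.16 m and horizontal distance between disc_0 and scale below 0.018 m and angle between disc_0's own z axis and vertical below 0.15 rad and contact force between disc_0 and the fingers below 0.2 N)) or ((z of disc_3 in the frame of scale between 0.08 and 0.16 m and horizontal distance between disc_3 and scale below 0.018 m and angle between disc_3's own z axis and vertical below 0.15 rad and contact force between disc_3 and the fingers below 0.2 N) and (z of disc_1 in the frame of scale between 0.08 and 0.16 m and horizontal distance between disc_1 and scale below 0.018 m and angle between disc_1's own z axis and vertical below 0.15 rad and contact force between disc_1 and the fingers below 0.2 N)) or ((z of disc_3 in the frame of scale between 0.08 and 0.16 m and horizontal distance between disc_3 and scale below 0.018 m and angle between disc_3's own z axis and vertical below 0.15 rad and contact force between disc_3 and the fingers below 0.2 N) and (z of disc_2 in the frame of scale between 0.08 and 0.16 m and horizontal distance between disc_2 and scale below 0.018 m and angle between disc_2's own z axis and vertical below 0.15 rad and contact force between disc_2 and the fingers below 0.2 N)))), for 0.2 s.
At the end, for the whole second after the job is handed in: The pan rests with its reading between 29 and 43 mm (pointer between the ribs), and every disc is either threaded flat on the post and let go (origin less than 160 mm above the scale's underside, within 18 mm of its axis, tilt under 0.15 rad) or lies on the table (value of joint pan between 0.029 and 0.043 m and velocity of joint pan between -0.01 and 0.01 m/s and ((z of disc_0 in the frame of scale between 0.08 and 0.16 m and horizontal distance between disc_0 and scale below 0.018 m and angle between disc_0's own z axis and vertical below 0.15 rad and contact force between disc_0 and the fingers below 0.2 N) or height (world z) of disc_0 between -0.01 and 0.01 m) and ((z of disc_1 in the frame of scale between 0.08 and 0.16 m and horizontal distance between disc_1 and scale below 0.018 m and angle between disc_1's own z axis and vertical below 0.15 rad and contact force between disc_1 and the fingers below 0.2 N) or height (world z) of disc_1 between -0.01 and 0.01 m) and ((z of disc_2 in the frame of scale between 0.08 and 0.16 m and horizontal distance between disc_2 and scale below 0.018 m and angle between disc_2's own z axis and vertical below 0.15 rad and contact force between disc_2 and the fingers below 0.2 N) or height (world z) of disc_2 between -0.01 and 0.01 m) and ((z of disc_3 in the frame of scale between 0.08 and 0.16 m and horizontal distance between disc_3 and scale below 0.018 m and angle between disc_3's own z axis and vertical below 0.15 rad and contact force between disc_3 and the fingers below 0.2 N) or height (world z) of disc_3 between -0.01 and 0.01 m)); the robot touches nothing.
It fails at once if the pan is pushed down near its bottom stop (reading over 50 mm) (value of joint pan above 0.05 m).
It fails at once if a disc is dropped on the pan or the pan is struck (it sinks faster than 0.16 m/s) (velocity of joint pan above 0.16 m/s).
It fails at once if the bushing, loupe or star knob is moved by more than 20 mm (distance of any of bushing, loupe, star_knob from where it was at the start of the episode above 0.02 m).
It also fails if it takes over 72 s, if anything falls off the work surface, if the arm or the gripper's body presses on something with over 40 N, if the wrist force passes 120 N, or if a joint passes its speed limit or range.

ROBOT

A 6-joint arm with a two-finger parallel gripper is mounted at the origin on a cart in front of the work surface, level with it; the furniture and walls round the work are solid. World frame = base frame: x ahead of the robot, y to its left, z up, the work surface at z = 0. Lengths are in mm, angles in rad, forces in N, time in s.
With the tool pointing down it reaches from about 275 to 750 mm from the base axis. Payload 10.2 kg.
Tool frame: the origin (TCP) lies at the very end of the fingers, on their centre line; the grasp point (between the pads) lies 19 mm behind it; z points along the fingers, x is the direction in which the jaws open and shut, and the axes are right-handed (so a half turn about z gives the same grasp; the last joint's range is limited). The gripper opens to 85 mm and grips with 20 to 120 N. Pads are 22 mm wide; open, the fingers measure 114 mm over their backs; the gripper's body (76 mm by 85 mm) begins 54 mm behind the grasp point. The pads swing forward as they close: fully open they stand 13 mm farther back than shut.
Start: joints at [1.078, 0.313, 1.498, -0, 1.331, -0.223], TCP at [139.946, 506.01, 231.294] pointing down, gripper open.
Joint ranges: [-2.94, 2.94], [-0.97, 2.17], [0.19, 2.56], [-1.23, 4.37], [0.02, 3.11], [-2.88, 2.88]. Speed limits (rad/s): [2.39, 2.39, 3.01, 3.14, 3.14, 3.14].

INTERFACE

Orientations are given as a unit quaternion [w, x, y, z].
In Python, from cell import bot, hand, inverse_kinematics, readout, cams, job gives the robot as it stands. Calls block until the motion is done:
- bot.move_pose(position, orientation): joint-space move of the TCP to a pose.
- bot.move_straight(position, frame=None, v=150): straight line of the TCP; frame=None keeps the orientation; v is the mean speed in mm/s.
- bot.move_joints(angles): joint-space move.
- hand.grip(opening, f_grip=None): opening from 0.0 (shut) to 1.0 (fully open); f_grip is the grip in N (None keeps the last); returns when the fingers have stopped.
- bot.sleep(seconds).
- inverse_kinematics(position, orientation): joint angles nearest the present ones, or None.
- readout.observe(): the state.
- cams.capture(name): name is "scene" or "top" or "wrist"; returns (picture, depth): 400x640x3 uint8, red, green, blue; 400x640 float32, mm along the optical axis (not along the pixel's ray), 0 where there is no reading.
- cams.camera_params(name): a dict with "fx", "fy", "cx", "cy" (pixels), "R" (3x3) and "t" (3): a world point X has camera coordinates R X + t. Camera axes: x right, y down, z forward; pixel columns grow to the right and rows downward; lengths in mm; the calibration is good to about 2 mm. A picture is of the moment at which its call begins: read the wrist's pose just before it. camera_params takes no time and is no camera call; for the wrist camera it gives the pose at the moment of the call.
A pose or a line that the arm cannot do raises bot.IKError and nothing moves.
- job.sign_off(): hands the job in, once; it reports no verdict.
The state is a dict: "time": time; "q": joint angles; "dq": joint speeds; "joint_efforts": joint torques, N m; "ee_pos": TCP position; "eef_rot": TCP orientation; "wrist_force": force on the tool from outside, world axes, zero at the start; "ft_torque": the same for the moment, N m; "finger_gap": opening from 0.0 (shut) to 1.0 (fully open).
Only numpy, scipy, OpenCV 4.12 (cv2) and the standard library are available. Lean on these libraries where they do the work, as an engineer would, in place of code of your own. Each camera call takes 0.05 s, during which the arm holds its last target.

## Working session

There is one attempt and no reset: what is moved stays moved. The work goes in short steps, each a Python script; the robot and the scene stay as the last script left them, time stands still between calls to the robot, and variables do not carry over. Pictures are saved under pics/ and viewed, and the job is handed in when it is done.

```bash
ls; mkdir -p pics; python3 - <<'E'
from cell import bot, hand, readout, cams
import cv2
s=readout.observe();print(s)
for n in ("scene","top","wrist"):
    p,d=cams.capture(n);cv2.imwrite(f"pics/a_{n}.png",p[:,:,::-1]);c=cams.camera_params(n);print(n,c)
E
```

```text
pics
{'time': 0.0, 'q': array([ 1.07763851e+00,  3.13479943e-01,  1.49846909e+00,  2.60422023e-05,
        1.33100113e+00, -2.23421109e-01]), 'dq': array([ 1.01001272e-03, -9.70385343e-04,  1.12977838e-05,  2.51207908e-04,
        1.12661695e-03, -4.11145568e-04]), 'joint_efforts': array([-2.92896602e-04, -4.12265718e+01, -2.59739685e+01, -1.83691304e-04,
        4.19107819e-03,  1.25024121e-05]), 'ee_pos': array([139.78714447, 505.77089514, 230.70771155]), 'eef_rot': array([ 2.69655889e-04,  7.95764748e-01,  6.05605486e-01, -6.23015099e-04]), 'wrist_force': array([ 0.45599583,  0.09100522, -0.34416652]), 'ft_torque': array([ 0.02503084, -0.06640189,  0.00673963]), 'finger_gap': 0.9995484717098474}
scene {'fx': 471.86458724224235, 'fy': 471.86458724224235, 'cx': 319.92805773610814, 'cy': 194.9869161754309, 'R': array([[ 0.87739396, -0.4796081 , -0.01248663],
       [-0.24989741, -0.43463511, -0.86524193],
       [ 0.40954991,  0.76227842, -0.50119904]]), 't': array([-535.29512443,  218.65023348, 1279.89735776])}
top {'fx': 434.5779731663169, 'fy': 434.5779731663169, 'cx': 317.98536805218475, 'cy': 198.47570392732504, 'R': array([[-0.0329337 , -0.99943376,  0.00689484],
       [-0.97298541,  0.03048342, -0.22884528],
       [ 0.22850552, -0.0142453 , -0.97343839]]), 't': array([-100.63376381,  595.26182447,  990.06570377])}
wrist {'fx': 275.6985505125069, 'fy': 275.6985505125069, 'cx': 321.8962977038878, 'cy': 198.61898504745005, 'R': array([[ 2.67086667e-01,  9.63672312e-01, -6.21928900e-04],
       [ 9.26805194e-01, -2.56691849e-01,  2.74119365e-01],
       [ 2.64001598e-01, -7.37900346e-02, -9.61695475e-01]]), 't': array([-523.97305634,  -35.22243126,  379.50295234])}
```

View pics/a_scene.png

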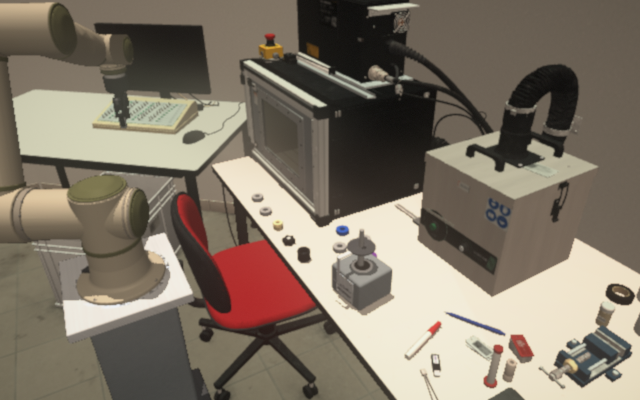

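View pics/a_top.png

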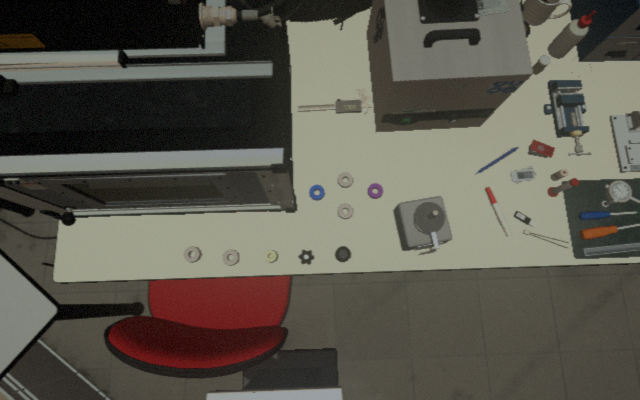

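View pics/a_wrist.png

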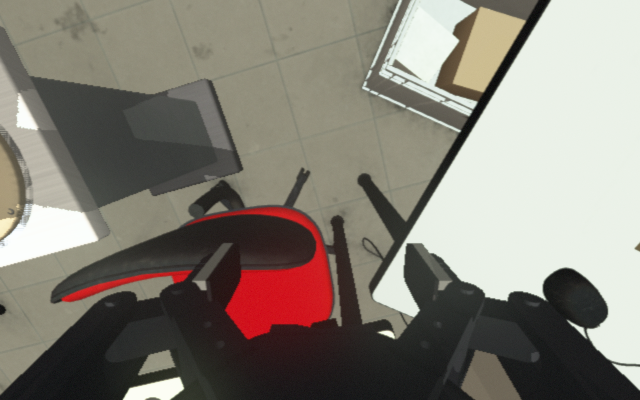

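The grey bored discs are at top-view pixels (193,254), (231,257), (345,180) and (345,211). Things that could be mistaken for them are the blue ring (317,192), the purple ring (375,191), the tan bushing (271,256), the star knob (306,257) and the loupe (343,254). The scale is at (425,222). Next I'll take a close crop and measure.

```bash
cat > h.py <<'E'
from cell import bot, hand, inverse_kinematics, readout, cams, job
import cv2, numpy as np
def ray(c,u,v,z):
    d=np.array([(u-c['cx'])/c['fx'],(v-c['cy'])/c['fy'],1.]); R=np.array(c['R']);o=-R.T@c['t'];w=R.T@d
    return o+w*(z-o[2])/w[2]
def proj(c,X):
    p=np.array(c['R'])@np.array(X,float)+c['t'];return c['cx']+c['fx']*p[0]/p[2],c['cy']+c['fy']*p[1]/p[2]
E
python3 - <<'E'
from h import *
p,d=cams.capture("top");c=cams.camera_params("top")
im=p[:,:,::-1].copy()
cr=im[165:275,175:460];cv2.imwrite("pics/b_top.png",cv2.resize(cr,None,fx=2.8,fy=2.8,interpolation=cv2.INTER_CUBIC))
hsv=cv2.cvtColor(im,cv2.COLOR_BGR2HSV)
bg=np.median(im[225:245,180:380].reshape(-1,3),axis=0);print(bg)
m=(np.abs(im.astype(int)-bg).max(2)>25).astype(np.uint8)
roi=np.zeros_like(m);roi[172:268,180:388]=1;m*=roi
cs,_=cv2.findContours(m,cv2.RETR_EXTERNAL,cv2.CHAIN_APPROX_NONE)
for k in cs:
    if cv2.contourArea(k)<60: continue
    (u,v),r=cv2.minEnclosingCircle(k);M=cv2.moments(k);u2,v2=M['m10']/M['m00'],M['m01']/M['m00']
    print(round(u2,1),round(v2,1),round(r,1),cv2.contourArea(k),im[int(v2)-6,int(u2)],ray(c,u2,v2,8).round(1), 'D',np.median(d[int(v2)-2:int(v2)+3,int(u2)-7:int(u2)-4]))
p,d=cams.capture("scene");cv2.imwrite("pics/b_scene.png",cv2.resize(p[180:320,240:420,::-1],None,fx=4,fy=4,interpolation=cv2.INTER_CUBIC))
E
```

```text
[142. 161. 159.]
306.0 256.8 8.3 153.0 [117 135 135] [457.2 -85.8   8. ] D 1079.5277
342.5 253.8 8.5 194.5 [46 57 54] [ 461.7 -177.3    8. ] D 1068.6394
316.5 192.2 8.2 186.0 [136  89  63] [ 623.  -117.4    8. ] D 1120.3516
374.7 190.6 8.1 183.0 [115  77 112] [ 622.4 -268.5    8. ] D 1122.6926
237.2 190.9 61.5 4260.5 [43 51 50] [632.8  87.8   8. ] D 929.32086
```

View pics/b_top.png

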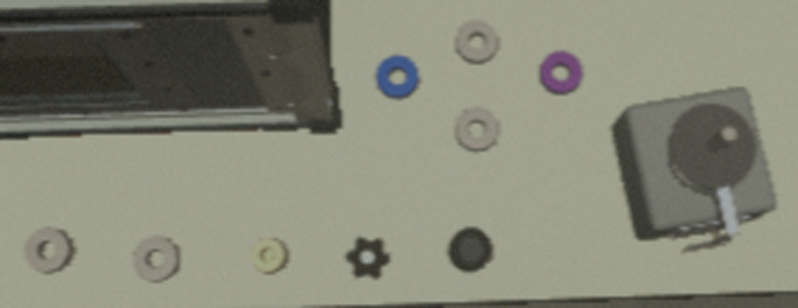

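View pics/b_scene.png

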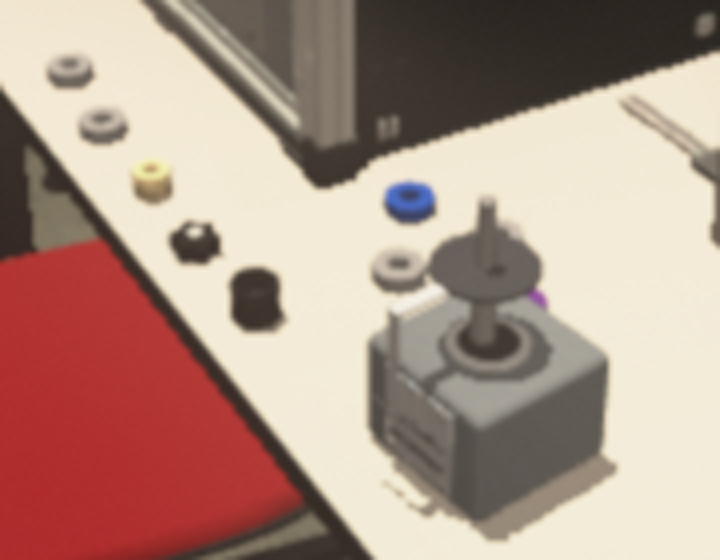

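The crop confirms four grey-pink bored discs and the separate blue and purple decoys. The pan, with its post top at about (435,213), sits over the yawed grey housing. Now I'll measure the disc centres, the scale and the post.

```bash
python3 - <<'E'
from h import *
p,d=cams.capture("top");c=cams.camera_params("top")
lab=cv2.cvtColor(p,cv2.COLOR_RGB2LAB).astype(int)
for (u,v) in [(193,254),(231,257),(345,180),(345,211)]:
    w=lab[v-14:v+15,u-14:u+15]; bg=np.median(np.concatenate([w[:2].reshape(-1,3),w[-2:].reshape(-1,3)]),axis=0)
    m=(np.linalg.norm((w-bg)*[.7,1,1],axis=2)>6).astype(np.uint8)
    cs,_=cv2.findContours(m,cv2.RETR_EXTERNAL,cv2.CHAIN_APPROX_NONE);k=cv2.convexHull(max(cs,key=cv2.contourArea))
    M=cv2.moments(k);uu,vv=M['m10']/M['m00']+u-14,M['m01']/M['m00']+v-14
    x,y,ww,hh=cv2.boundingRect(k)
    print(round(uu,1),round(vv,1),ww,hh,ray(c,uu,vv,8).round(1), d[int(vv),int(uu)-6:int(uu)-3])
# depth points round scale
def pts(c,d,u0,u1,v0,v1):
    vv,uu=np.mgrid[v0:v1,u0:u1];z=d[v0:v1,u0:u1];ok=z>0
    C=np.stack([(uu-c['cx'])/c['fx']*z,(vv-c['cy'])/c['fy']*z,z],-1)[ok]
    return (C-c['t'])@np.array(c['R']),uu[ok],vv[ok]
for n,b in (("top",(390,465,190,260)),("scene",(325,400,220,315))):
    c=cams.camera_params(n);_,d=cams.capture(n)
    P,u,v=pts(c,d,*b)
    print(n,np.histogram(P[:,2],bins=np.arange(-5,210,5))[0])
    for lo,hi in ((80,90),(130,157),(165,206)):
        s=(P[:,2]>lo)&(P[:,2]<hi);Q=P[s]
        if len(Q)>2: print(lo,hi,len(Q),'mean',Q.mean(0).round(1),'min',Q.min(0).round(1),'max',Q.max(0).round(1),u[s].mean(),v[s].mean())
    s=(P[:,2]>80)&(P[:,2]<90);print(cv2.minAreaRect(P[s][:,:2].astype(np.float32)))
    s=(P[:,2]>165); print(np.c_[P[s],u[s],v[s]].round(0)[:12])
    s=(P[:,2]>130)&(P[:,2]<157);print(cv2.minEnclosingCircle(P[s][:,:2].astype(np.float32)),np.median(P[s][:,2]))
E
```

```text
192.5 254.0 20 17 [473.3 197.9   8. ] [1081.6378 1082.8964 1085.7367]
230.8 257.1 18 17 [462.5 102.3   8. ] [1082.2743 1080.4207 1077.13  ]
344.8 179.7 17 16 [ 654.3 -192.4    8. ] [1128.3785 1126.9822 1127.2659]
344.8 211.0 17 17 [ 571.  -188.4    8. ] [1108.3186 1111.1227 1115.1466]
top [1195 1500   29   17   20   25   26   27   22   18   40   32   30   36
   33   31   63  640  602    6    0    2    1    0    0    2    1    1
   35  635  100    3    4    3    5    2    6    3   11   16    0    0]
80 90 1242 mean [ 520.1 -362.2   84.9] min [ 453.5 -431.2   80. ] max [ 586.3 -310.5   89.7] 421.1634460547504 223.35668276972623
130 157 777 mean [ 518.6 -365.9  143.1] min [ 453.2 -400.4  131.1] max [ 558.8 -332.   156.6] 429.03346203346206 219.38352638352637
165 206 43 mean [ 523.5 -364.2  184.8] min [ 518.9 -371.3  166.7] max [ 529.8 -359.6  193.6] 432.9767441860465 213.58139534883722
((517.14453125, -371.5309753417969), (126.97564697265625, 109.59325408935547), 8.676626205444336)
[[ 530. -367.  192.  435.  210.]
 [ 528. -360.  193.  432.  211.]
 [ 528. -363.  190.  433.  211.]
 [ 529.
[... 824 characters left out ...]
545454545 247.525
165 206 55 mean [ 523.  -367.9  180.8] min [ 517.5 -372.7  165.4] max [ 529.1 -360.6  195. ] 361.0 233.4
((515.7428588867188, -372.3599853515625), (127.2519302368164, 112.36004638671875), 8.894266128540039)
[[ 524. -361.  192.  360.  228.]
 [ 525. -364.  193.  361.  228.]
 [ 529. -363.  191.  362.  228.]
 [ 520. -362.  191.  359.  229.]
 [ 519. -368.  195.  360.  229.]
 [ 524. -365.  191.  361.  229.]
 [ 527. -366.  191.  362.  229.]
 [ 527. -370.  193.  363.  229.]
 [ 520. -363.  189.  359.  230.]
 [ 522. -365.  190.  360.  230.]
 [ 522. -369.  192.  361.  230.]
 [ 524. -370.  191.  362.  230.]]
((504.9864807128906, -363.4310607910156), 54.3895149230957) 143.58432969632895
```

```bash
cat >> h.py <<'E'
YAW=np.deg2rad(98.7)
def Q(y=YAW): return [0.,float(np.cos(y/2)),float(np.sin(y/2)),0.]
def cloud(n):
    c=cams.camera_params(n);p,d=cams.capture(n);vv,uu=np.mgrid[0:400,0:640];z=d;ok=z>0
    C=np.stack([(uu-c['cx'])/c['fx']*z,(vv-c['cy'])/c['fy']*z,z],-1)[ok]
    return p,d,c,(C-c['t'])@np.array(c['R']),uu[ok],vv[ok]
def st(): 
    s=readout.observe();print('t',round(s['time'],2),s['ee_pos'].round(1),'F',s['wrist_force'].round(2),'gap',round(s['finger_gap'],3));return s
E
python3 - <<'E'
from h import *
P=np.vstack([cloud("top")[3],cloud("scene")[3]])
for y0 in range(-120,300,30):
    s=(P[:,1]>y0)&(P[:,1]<y0+30)&(P[:,2]>40)&(P[:,2]<400)&(P[:,0]>480)&(P[:,0]<900)
    print(y0,s.sum(),P[s][:,0].min().round() if s.any() else None,P[s][:,2].max().round() if s.any() else None)
a=inverse_kinematics([462,102,110],Q());print(a)
st()
E
```

```text
-120 6 895.0 377.0
-90 301 573.0 393.0
-60 13024 571.0 399.0
-30 3646 572.0 399.0
0 3716 574.0 400.0
30 3862 574.0 400.0
60 3782 574.0 400.0
90 3116 574.0 400.0
120 3304 574.0 400.0
150 3231 573.0 400.0
180 3279 574.0 400.0
210 3225 574.0 400.0
240 3106 573.0 400.0
270 3102 572.0 400.0
[-3.10638902e-02  3.41071738e-01  1.80701592e+00 -4.44089210e-16
  9.93504993e-01 -1.75370386e+00]
t 0.5 [139.9 506.  231.2] F [-0.18 -0.12  0.37] gap 1.0
```

```bash
python3 - <<'E'
from h import *
bot.move_pose([462,102,100],Q());hand.grip(0.72,40)
st();c=cams.camera_params("wrist");p,d=cams.capture("wrist")
print(proj(c,[462.5,102.3,14]),proj(c,[462,102,100]))
cv2.imwrite("pics/c_w.png",p[:,:,::-1])
E
```

```text
t 2.79 [462.  102.2 100. ] F [ 0.21  0.19 -0.71] gap 0.723
(np.float64(322.50045079728136), np.float64(204.3206464245922)) (np.float64(322.41003102816615), np.float64(247.81781756677896))
```

View pics/c_w.png

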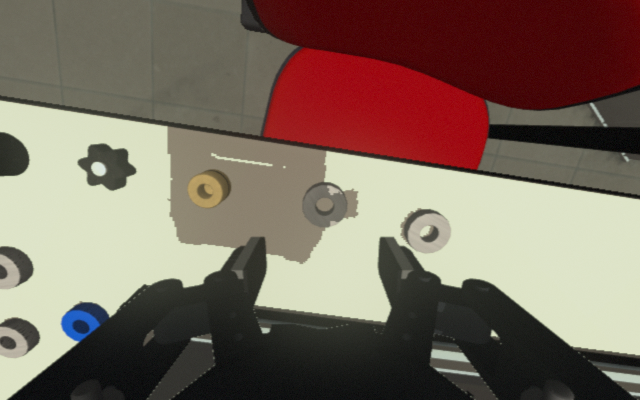

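The wrist view shows the chosen grey disc at (325,204) against a predicted (322.5,204.3), so the two cameras agree. I'll grasp it.

```bash
python3 - <<'E'
from h import *
bot.move_straight([462.2,103,1],v=150);s=st()
print(hand.grip(0.3,40));st()
bot.move_straight([462.2,103,120],v=200);st()
c=cams.camera_params("wrist");p,d=cams.capture("wrist")
cv2.imwrite("pics/d_w.png",p[:,:,::-1]);print(proj(c,[462,102.8,120]))
cv2.imwrite("pics/d_wc.png",cv2.resize(p[180:310,230:410,::-1],None,fx=4,fy=4,interpolation=cv2.INTER_CUBIC))
E
```

```text
t 3.65 [462.7 103.    1.6] F [0.16 0.69 0.01] gap 0.718
False
t 4.0 [462.8 103.    2.2] F [-2.07 -0.14  7.93] gap 0.441
t 4.74 [461.6 103.  119.2] F [-0.07  0.78 -1.29] gap 0.446
(np.float64(322.2826051576549), np.float64(249.11907610474302))
```

View pics/d_wc.png

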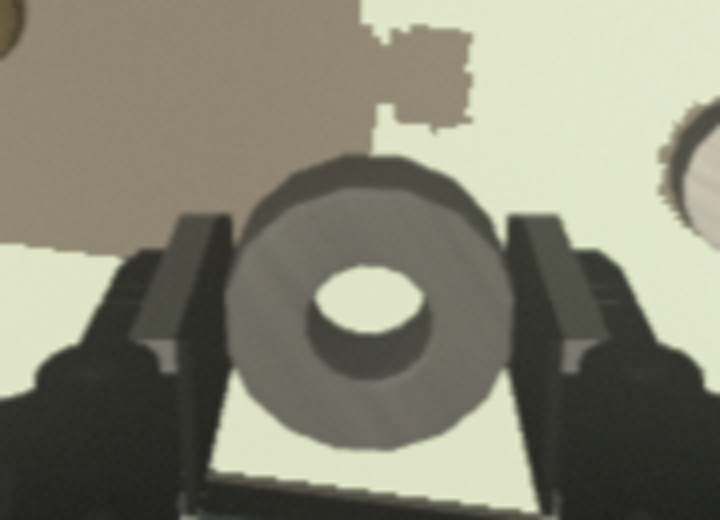

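```bash
python3 - <<'E'
from h import *
s=st();c=cams.camera_params("wrist");e=s['ee_pos'];z=e[2]+11.8
for uv in((322.3,260.5),(322.5,259.5)): print('disc off',(ray(c,*uv,z)-e).round(2))
bot.move_straight([455,-170,240],v=350);st()
bot.move_straight([565,-363,240],v=300);bot.sleep(.1);s=st();print(s['q'].round(2))
c=cams.camera_params("wrist");p,d=cams.capture("wrist")
cv2.imwrite("pics/e_w.png",p[:,:,::-1]);print(proj(c,[524,-365.5,193]))
cv2.imwrite("pics/e_wc.png",cv2.resize(p[130:280,230:410,::-1],None,fx=4,fy=4,interpolation=cv2.INTER_CUBIC))
np.savez("e.npz",p=p,d=d,R=c['R'],t=c['t'],e=s['ee_pos'])
E
```

```text
t 4.79 [461.4 103.  118.8] F [-1.71 -0.55 -1.82] gap 0.439
disc off [ 1.62e+00 -1.00e-02  1.18e+01]
disc off [1.03e+00 1.00e-02 1.18e+01]
t 5.79 [ 454.7 -168.7  238.9] F [-0.12 -0.18 -0.16] gap 0.447
t 6.78 [ 565.1 -361.6  240.5] F [-0.74  0.69 -1.4 ] gap 0.443
[-0.74  0.65  0.96  0.    1.53 -2.47]
(np.float64(325.9886478184807), np.float64(163.2646401114413))
```

View pics/e_wc.png

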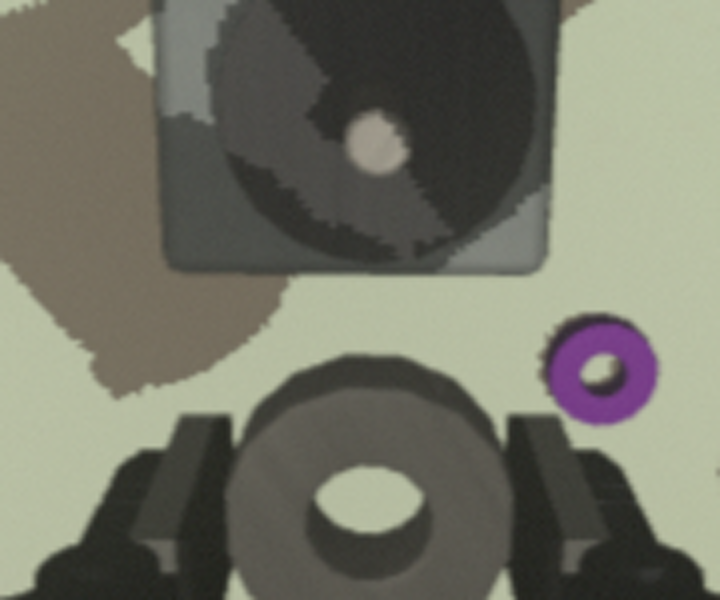

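View pics/e_w.png

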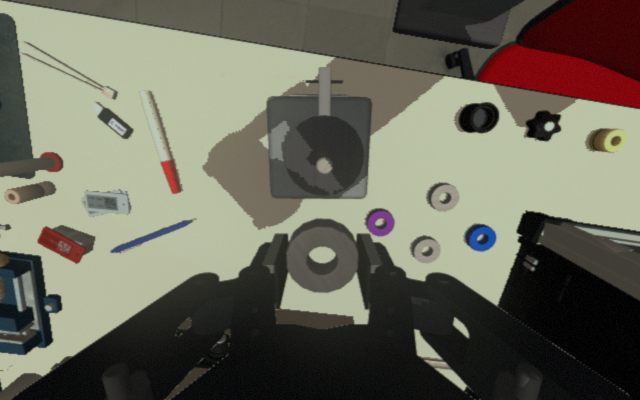

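```bash
python3 - <<'E'
from h import *
f=np.load("e.npz");c=cams.camera_params("wrist");c['R']=f['R'];c['t']=f['t'];p,d,e=f['p'],f['d'],f['e']
g=p.astype(int)
w=p[150:182,308:342];m=(w.min(2)>120).astype(np.uint8);print(m.sum());M=cv2.moments(m,True);u,v=M['m10']/M['m00']+308,M['m01']/M['m00']+150
print(u,v,d[int(v)-2:int(v)+3,int(u)-2:int(u)+3].round(0).tolist())
dep=np.median(d[int(v)-2:int(v)+3,int(u)-2:int(u)+3])
C=np.array([(u-c['cx'])/c['fx']*dep,(v-c['cy'])/c['fy']*dep,dep]);print('post depth pt',(c['R'].T@(C-c['t'])).round(1))
for z in(190,193,196):print(z,ray(c,u,v,z).round(1))
for (a,b) in((300,165),(345,150),(325,185),(310,180)):
    dep=d[b,a];C=np.array([(a-c['cx'])/c['fx']*dep,(b-c['cy'])/c['fy']*dep,dep]);print((c['R'].T@(C-c['t'])).round(1))
print('disc',(ray(c,322.3,260.5,e[2]+11.8)-e).round(2))
E
```

```text
134
323.6119402985075 165.78358208955223 [[193.0, 193.0, 192.0, 191.0, 193.0], [0.0, 194.0, 193.0, 193.0, 193.0], [194.0, 194.0, 192.0, 193.0, 194.0], [194.0, 193.0, 193.0, 193.0, 193.0], [193.0, 195.0, 194.0, 194.0, 193.0]]
post depth pt [ 526.2 -366.8  192. ]
190 [ 526.5 -366.8  190. ]
193 [ 526.  -366.9  193. ]
196 [ 525.5 -367.   196. ]
[ 536.2 -385.9  143.9]
[ 517.4 -349.3  144.1]
[ 550.7 -361.5  143.6]
[ 548.2 -375.4  143.7]
disc [ 1.57 -0.03 11.8 ]
```

```bash
cat >> h.py <<'E'
def force(n=10):
    F=[];
    for _ in range(n): F.append(readout.observe()['wrist_force']);bot.sleep(.02)
    F=np.array(F);return F.mean(0).round(2),F.std(0).round(2)
E
python3 - <<'E'
from h import *
bot.move_straight([524.4,-366.9,200],v=80);print(force());st()
c=cams.camera_params("wrist");p,d=cams.capture("wrist")
cv2.imwrite("pics/f_wc.png",cv2.resize(p[180:310,230:410,::-1],None,fx=4,fy=4,interpolation=cv2.INTER_CUBIC))
E
```

```text
(array([-0.1 ,  0.09, -0.97]), array([0.49, 0.37, 0.4 ]))
t 7.87 [ 524.7 -366.9  200.3] F [ 0.59 -0.11  0.09] gap 0.436
```

View pics/f_wc.png

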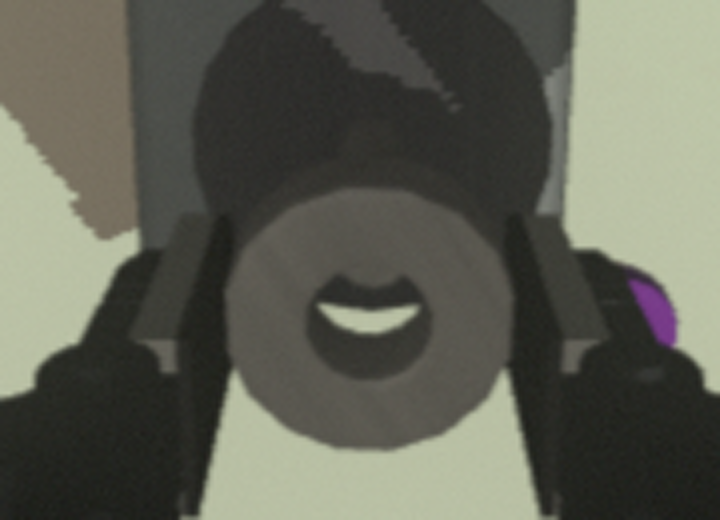

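```bash
python3 - <<'E'
from h import *
c=cams.camera_params("wrist");s=st();e=s['ee_pos']
print('post +x edge',ray(c,322.5,252,192).round(1))
print('bore under +x edge',ray(c,322.3,180+333/4,198).round(1),'bore under -x',ray(c,322.3,180+265/4,198).round(1),'top -x', ray(c,322.3,180+265/4,212).round(1),'top +x', ray(c,322.3,180+380/4,212).round(1))
p,d=cams.capture("wrist");np.set_printoptions(linewidth=200)
print(p[244:268:1,316:330].mean(2).astype(int))
E
```

```text
t 7.92 [ 524.7 -366.9  200.2] F [-0.19  0.46 -0.46] gap 0.443
post +x edge [ 531.3 -366.   192. ]
bore under +x edge [ 535.6 -365.4  198. ] bore under -x [ 524.7 -367.1  198. ] top -x [ 518.1 -368.1  212. ] top +x [ 534.8 -365.6  212. ]
[[ 82  80  80  82  81  81  83  81  82  82  85  84  84  84]
 [ 80  81  79  79  81  79  80  81  80  81  81  84  83  82]
 [ 80  78  79  78  77  79  80  80  81  80  82  82  83  82]
 [ 79  80  81  82  81  80  80  79  80  78  79  80  81  82]
 [ 72  78  80  82  81  80  79  79  79  79  82  82  84  79]
 [ 62  72  78  79  79  78  79  80  82  82  83  82  79  67]
 [ 50  60  69  75  76  78  80  80  81  82  79  77  67  54]
 [ 46  50  55  61  63  68  72  75  71  68  62  59  54  46]
 [ 46  45  47  50  51  50  56  57  53  52  49  48  47  48]
 [ 46  47  47  46  45  46  46  45  46  47  47  45  46  44]
 [ 47  46  48  49  44  45  45  46  47  46  46  46  47  46]
 [ 46  47  49  49  48  47  47  45  47  49  45  44  45  45]
 [ 74  69  65  58  54  51  49  50  50  53  55  61  64  70]
 [163 147 135 121  99  89  81  83  88 102 113 127 136 152]
 [177 174 173 170 166 166 163 164 165 166 168 171 172 176]
 [179 178 180 178 179 178 179 178 178 180 179 177 179 179]
 [178 178 178 179 180 179 180 180 180 179 179 178 177 172]
 [161 171 175 179 179 179 181 179 179 176 176 170 148 126]
 [ 90 106 133 161 170 172 172 172 172 156 134 108  85  71]
 [ 54  59  76  90  95  97  96 103 100  89  75  63  55  57]
 [ 50  51  52  55  56  56  56  58  58  57  54  54  52  52]
 [ 50  54  53  50  51  53  51  53  52  53  54  53  54  52]
 [ 52  52  51  51  52  53  52  53  53  55  54  52  52  52]
 [ 50  52  54  52  52  53  54  55  55  54  53  53  55  55]]
```

The post top shows through the bore, with its +x edge at x=531. That puts its axis within about 1 mm of the bore axis at 526.4. I'll lower slowly while watching the force.

```bash
python3 - <<'E'
from h import *
bot.move_straight([524.1,-366.9,186],v=30);print(force());st()
p,d=cams.capture("wrist")
cv2.imwrite("pics/g_wc.png",cv2.resize(p[180:310,230:410,::-1],None,fx=4,fy=4,interpolation=cv2.INTER_CUBIC))
c=cams.camera_params("wrist")
def pt(a,b):
    dep=np.median(d[b-1:b+2,a-1:a+2]);C=np.array([(a-c['cx'])/c['fx']*dep,(b-c['cy'])/c['fy']*dep,dep]);return (c['R'].T@(C-c['t'])).round(1)
for ab in((290,200),(300,190),(350,200),(320,195)): print(pt(*ab))
E
```

```text
(array([ 0.07,  0.15, -0.78]), array([0.49, 0.45, 0.44]))
t 8.75 [ 524.2 -366.9  186.2] F [-0.25 -0.55 -0.43] gap 0.442
[ 511.8 -392.   143.5]
[ 503.5 -386.   143.8]
[ 505.4 -350.4  143.8]
[ 505.  -371.7  143.6]
```

View pics/g_wc.png

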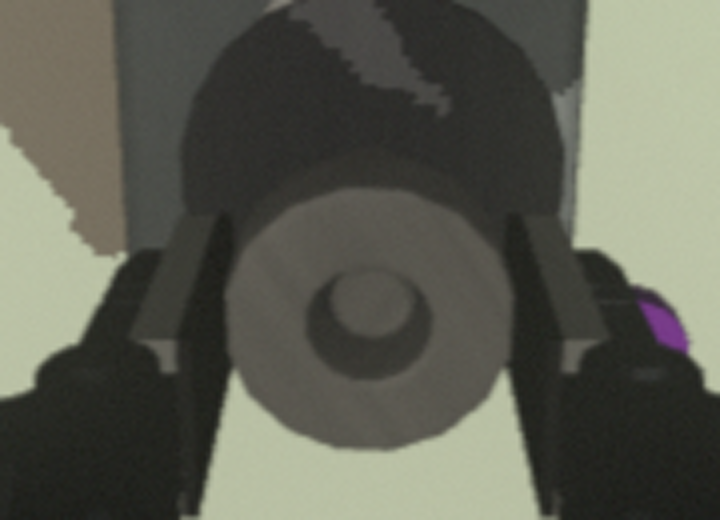

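Threaded: the post top is visible inside the bore at crop (373,302), the pan has not sunk (143.6 mm) and there is no force change. I'll lower the disc until the pan carries about its weight, then let go.

```bash
python3 - <<'E'
from h import *
c=cams.camera_params("wrist");print('post',ray(c,230+373/4,180+302/4,192).round(1))
bot.move_straight([524.1,-366.4,137],v=50);print(force());st()
p,d,c,P,u,v=cloud("wrist");s=(np.abs(P[:,2]-138)<14)&(np.hypot(P[:,0]-526,P[:,1]+367)<34)&(np.hypot(P[:,0]-526,P[:,1]+367)>25)
print('pan top',np.median(P[s][:,2]),s.sum())
hand.grip(0.62);st()
bot.move_straight([524.1,-366.4,215],v=120);st()
bot.move_straight([565,-363,240],v=200);st()
p,d=cams.capture("wrist")
p,d,c,P,u,v=cloud("wrist");r=np.hypot(P[:,0]-526,P[:,1]+367)
s=(np.abs(P[:,2]-135)<12)&(r<33)&(r>24);print('pan top',np.median(P[s][:,2]),s.sum())
s=(np.abs(P[:,2]-147)<12)&(r<18)&(r>9);print('disc top',np.median(P[s][:,2]),s.sum())
cv2.imwrite("pics/h_w.png",p[:,:,::-1])
p,d=cams.capture("scene");cv2.imwrite("pics/h_s.png",cv2.resize(p[200:320,310:420,::-1],None,fx=5,fy=5,interpolation=cv2.INTER_CUBIC))
E
```

```text
post [ 525.9 -366.4  192. ]
(array([-0.36,  0.16, -0.2 ]), array([0.6 , 0.45, 0.66]))
t 10.1 [ 524.3 -366.5  137.3] F [-0.07  0.65 -0.36] gap 0.442
pan top 135.91058198728032 2910
t 10.45 [ 524.1 -366.4  137.1] F [-0.15 -0.11 -0.14] gap 0.621
t 11.25 [ 523.8 -366.2  214.1] F [-0.2   0.43 -0.84] gap 0.618
t 11.64 [ 564.9 -362.8  238.7] F [ 0.57 -0.58 -0.53] gap 0.62
pan top 134.55297566822256 2021
disc top 148.5468242582859 1017
```

View pics/h_w.png

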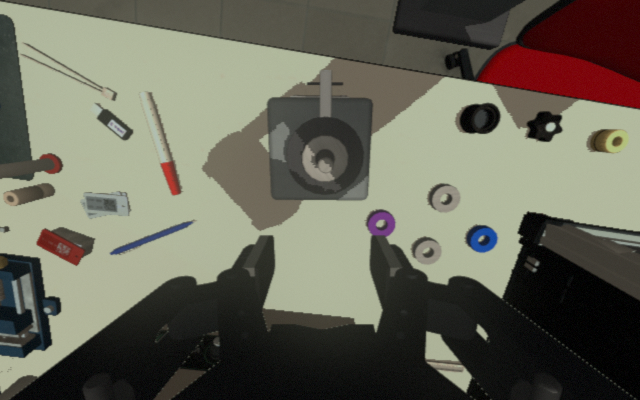

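View pics/h_s.png

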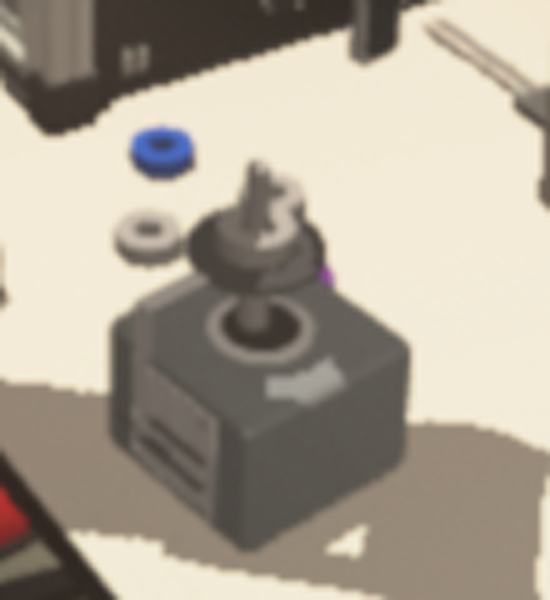

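```bash
python3 - <<'E'
from h import *
c=cams.camera_params("wrist");print(ray(c,444.5,197,14).round(1),ray(c,427,250,14).round(1))
bot.move_straight([571,-188,100],v=250);bot.sleep(.1);st();c=cams.camera_params("wrist");p,d=cams.capture("wrist")
print(proj(c,[571,-188.4,14]))
cv2.imwrite("pics/i_w.png",p[:,:,::-1])
E
```

```text
[ 570.7 -190.1   14. ] [ 652.9 -193.7   14. ]
t 12.94 [ 571.3 -189.3  100.9] F [ 0.98 -0.54 -0.48] gap 0.615
(np.float64(323.6387087567144), np.float64(203.16005512243385))
```

View pics/i_w.png

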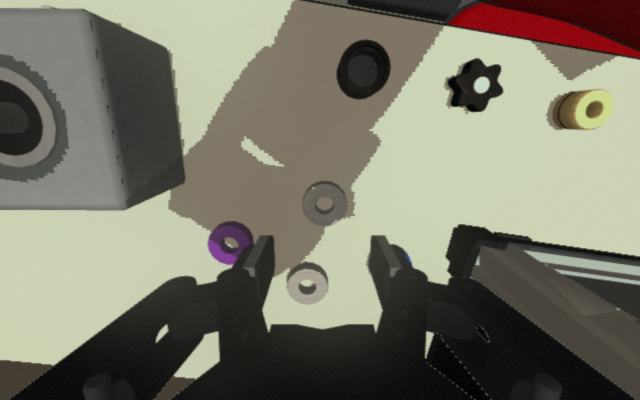

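```bash
python3 - <<'E'
from h import *
bot.move_straight([571.8,-189,1],v=150);hand.grip(0.3,40);st()
bot.move_straight([571.8,-189,120],v=200);st()
bot.move_straight([565,-363,240],v=250);bot.sleep(.1)
p,d,c,P,u,v=cloud("wrist");s=st();r=np.hypot(P[:,0]-526,P[:,1]+367)
k=(np.abs(P[:,2]-135)<12)&(r<33)&(r>24);print('pan top',np.median(P[k][:,2]),k.sum())
w=p[150:182,308:342];np.savez("e.npz",p=p,d=d,R=c['R'],t=c['t'],e=s['ee_pos'])
cv2.imwrite("pics/j_wc.png",cv2.resize(p[130:310,230:410,::-1],None,fx=3.3,fy=3.3,interpolation=cv2.INTER_CUBIC))
E
```

```text
t 14.09 [ 572.5 -189.4    2.6] F [-1.54 -0.12  6.04] gap 0.44
t 14.83 [ 571.2 -188.7  118.8] F [-0.37  0.   -1.82] gap 0.444
t 15.98 [ 565.1 -362.   239.4] F [-0.2   0.32 -0.53] gap 0.44
pan top 134.5469820086454 2028
```

View pics/j_wc.png

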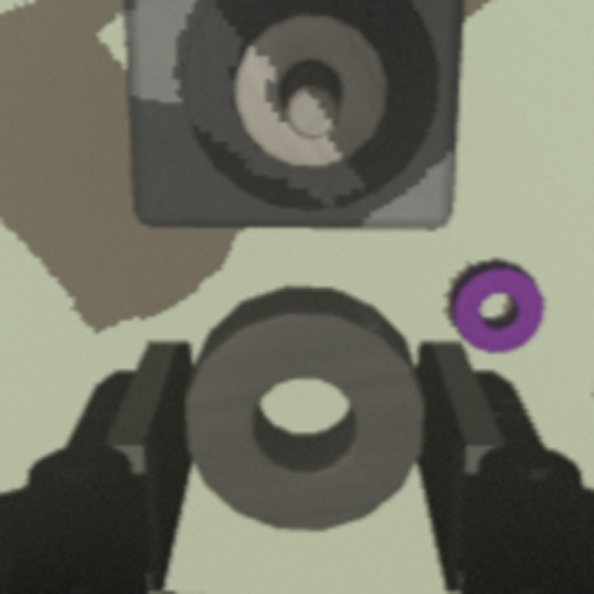

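```bash
python3 - <<'E'
from h import *
bot.move_straight([525.2,-366.5,192],v=120);bot.move_straight([525.2,-366.5,177],v=30);print(force());st()
p,d,c,P,u,v=cloud("wrist");r=np.hypot(P[:,0]-526,P[:,1]+367)
k=(np.abs(P[:,2]-133)<12)&(r<34)&(r>25);print('pan top',np.median(P[k][:,2]),k.sum())
cv2.imwrite("pics/k_wc.png",cv2.resize(p[180:310,230:410,::-1],None,fx=4,fy=4,interpolation=cv2.INTER_CUBIC))
E
```

```text
(array([ 0.08,  0.21, -0.98]), array([0.54, 0.46, 0.48]))
t 17.47 [ 525.3 -366.6  177.2] F [-0.01 -0.49 -1.25] gap 0.441
pan top 134.57556270103683 1959
```

View pics/k_wc.png

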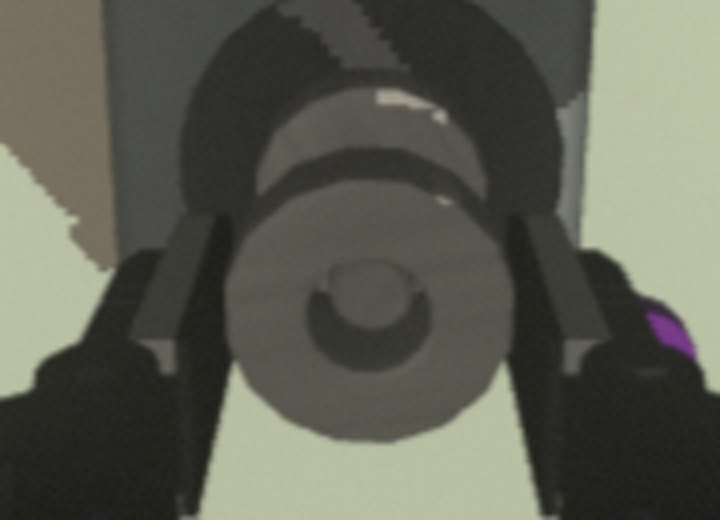

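Threaded again: the post top is inside the bore at crop (372,294) and the pan height hasn't changed. I'll set this disc down.

```bash
cat >> h.py <<'E'
def pan(lo,hi):
    p,d,c,P,u,v=cloud("wrist");r=np.hypot(P[:,0]-526,P[:,1]+367)
    k=(P[:,2]>lo)&(P[:,2]<hi)&(r<33)&(r>24);print('pan top',np.median(P[k][:,2]).round(2),k.sum());return p
E
python3 - <<'E'
from h import *
bot.move_straight([524.9,-366.3,142],v=50);print(force());pan(115,142)
hand.grip(0.62)
bot.move_straight([524.9,-366.3,210],v=120);
bot.move_straight([565,-363,240],v=200);st();bot.sleep(.3)
p=pan(110,140);cv2.imwrite("pics/l_w.png",p[:,:,::-1])
p,d=cams.capture("scene");cv2.imwrite("pics/l_s.png",cv2.resize(p[200:320,310:420,::-1],None,fx=5,fy=5,interpolation=cv2.INTER_CUBIC))
E
```

```text
(array([-0.02,  0.14, -0.09]), array([0.42, 0.56, 0.52]))
pan top 126.51 2010
t 20.0 [ 564.8 -362.8  238.6] F [ 0.24  0.03 -0.15] gap 0.62
pan top 124.25 1812
```

View pics/l_w.png

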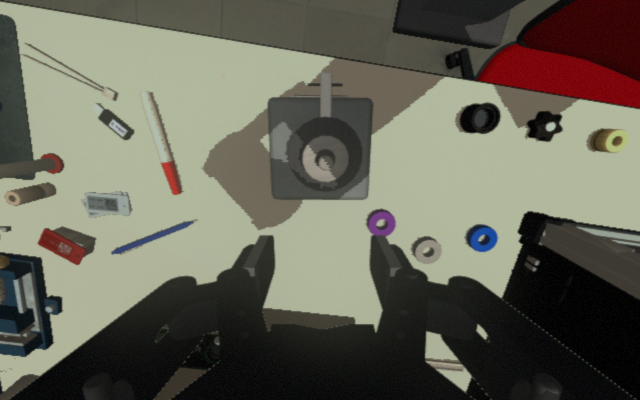

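View pics/l_s.png

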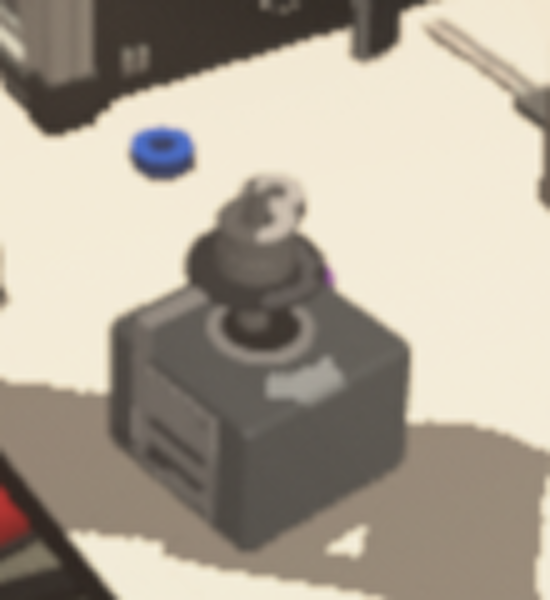

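```bash
python3 - <<'E'
from h import *
ax=np.array([520,-370]);
for n in("wrist","top","scene"):
    p,d,c,P,u,v=cloud(n);r=np.hypot(P[:,0]-526,P[:,1]+367)
    b=np.deg2rad(8.7);L=np.c_[(P[:,0]-520)*np.cos(b)+(P[:,1]+370)*np.sin(b),-(P[:,0]-520)*np.sin(b)+(P[:,1]+370)*np.cos(b)]
    pn=(P[:,2]>115)&(P[:,2]<132)&(r<33)&(r>23)
    ho=(np.abs(P[:,2]-85)<8)&(np.abs(L).max(1)<50)&(r>42)
    tb=(np.abs(P[:,2])<8)&(np.abs(L).max(1)>70)&(np.abs(L).max(1)<110)
    dt=(np.abs(P[:,2]-152)<7)&(r<18)&(r>9)
    for nm,k in(('pan',pn),('house',ho),('table',tb),('disctop',dt)):
        print(n,nm,np.median(P[k][:,2]).round(2),P[k][:,2].mean().round(2),k.sum())
E
```

```text
wrist pan 124.27 124.28 1931
wrist house 85.61 85.37 3656
wrist table 0.77 0.76 13683
wrist disctop 152.27 152.27 1085
top pan nan nan 0
top house nan nan 0
top table 0.15 0.25 910
top disctop nan nan 0
scene pan 124.15 124.08 143
scene house 85.39 85.02 397
scene table 0.72 0.64 2174
scene disctop 151.67 151.23 74
  return _methods._mean(a, axis=axis, dtype=dtype,
  ret = ret.dtype.type(ret / rcount)
<stdin>:11: RuntimeWarning: Mean of empty slice.
```

Two discs are on. The depth from two cameras, corrected against the housing top (85) and the table (0), gives a reading of about 31 mm. I'll confirm it by looking at the pointer itself.

```bash
python3 - <<'E'
from h import *
c=cams.camera_params("wrist");print('cam',(-c['R'].T@c['t']).round(0),st()['ee_pos'])
bot.move_straight([480,-300,260],v=250)
bot.move_straight([400,-330,170],v=250)
c=cams.camera_params("wrist");print('cam',(-c['R'].T@c['t']).round(0));
for z in (38,54,70):print(proj(c,[463,-379,z]))
p,d=cams.capture("wrist");cv2.imwrite("pics/m_w.png",p[:,:,::-1])
E
```

```text
t 20.55 [ 564.9 -363.   240. ] F [ 0.09  0.44 -0.23] gap 0.622
cam [ 496. -374.  383.] [ 564.87980452 -363.04908282  240.00715076]
cam [ 332. -341.  314.]
(np.float64(269.8329271057039), np.float64(238.6491528989351))
(np.float64(266.998941051369), np.float64(245.0871726261579))
(np.float64(263.8405694959727), np.float64(252.26210503220773))
```

View pics/m_w.png

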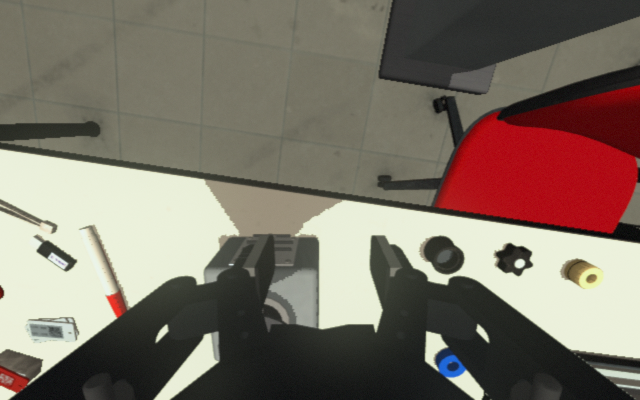

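```bash
python3 - <<'E'
from h import *
from scipy.spatial.transform import Rotation as Ro
s=readout.observe();c=cams.camera_params("wrist")
R0=Ro.from_quat(np.roll(s['eef_rot'],-1)).as_matrix()
Rct=c['R']@R0; tct=c['R']@s['ee_pos']+c['t']   # cam from tool
D=Ro.from_quat(np.roll(Q(),-1))
X=np.array([463,-379,44.])
for a in(-30,-45,-60):
  for dx in(300,340,380,400):
    for z in(60,100,140):
        Rn=D*Ro.from_euler('x',a,degrees=True);q=np.roll(Rn.as_quat(),1);tcp=np.array([dx,-394+.0*dx,z])
        pc=Rct@(Rn.as_matrix().T@(X-tcp))+tct
        uv=(c['cx']+c['fx']*pc[0]/pc[2],c['cy']+c['fy']*pc[1]/pc[2])
        ok=inverse_kinematics(tcp.tolist(),q.tolist()) is not None
        if ok and 0<uv[1]<235: print(a,dx,z,np.round(uv),pc[2].round())
E
```

```text
-45 300 140 [314. 217.] 347.0
-45 340 140 [319. 202.] 312.0
-45 380 100 [325. 220.] 258.0
-45 380 140 [325. 184.] 277.0
-45 400 100 [329. 211.] 241.0
-45 400 140 [328. 173.] 260.0
-60 300 100 [314. 210.] 329.0
-60 300 140 [314. 178.] 339.0
-60 340 100 [319. 202.] 291.0
-60 340 140 [319. 167.] 301.0
-60 380 100 [325. 192.] 253.0
-60 380 140 [325. 152.] 262.0
-60 400 60 [329. 233.] 224.0
-60 400 100 [329. 186.] 233.0
-60 400 140 [328. 143.] 243.0
```

```bash
python3 - <<'E'
from h import *
from scipy.spatial.transform import Rotation as Ro
q=np.roll((Ro.from_quat(np.roll(Q(),-1))*Ro.from_euler('x',-60,degrees=True)).as_quat(),1).tolist()
bot.move_pose([380,-394,110],q);bot.sleep(.1);st()
c=cams.camera_params("wrist");p,d=cams.capture("wrist");cv2.imwrite("pics/n_w.png",p[:,:,::-1])
cv2.imwrite("pics/n_wc.png",cv2.resize(p[100:240,240:420,::-1],None,fx=4.2,fy=4.2,interpolation=cv2.INTER_CUBIC))
E
```

```text
t 26.01 [ 380. -394.  110.] F [-0.7   0.94 -0.67] gap 0.621
```

View pics/n_wc.png

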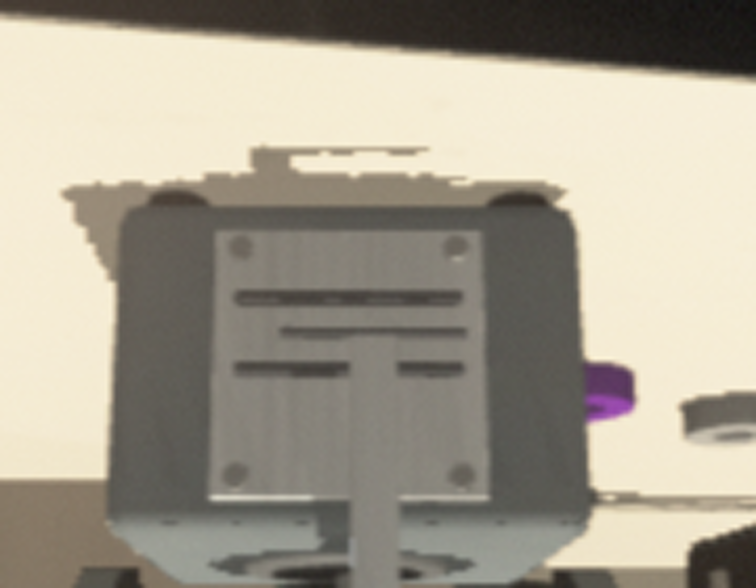

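```bash
python3 - <<'E'
from h import *
c=cams.camera_params("wrist");p,d=cams.capture("wrist");st()
o=-c['R'].T@c['t'];b=np.deg2rad(8.7);n=np.array([np.cos(b),np.sin(b),0])
def pt(u,v,dep):
    C=np.array([(u-c['cx'])/c['fx']*dep,(v-c['cy'])/c['fy']*dep,dep]);return c['R'].T@(C-c['t'])
def med(u,v): return np.median(d[v-0:v+1,u-3:u+4])
plate=np.median([pt(u,v,d[v,u])@n for u in range(336,349) for v in(165,166,167,195,196,197)]);
print('plane',plate)
ptr=[pt(u,179,d[179,u]) for u in range(310,348)];q=np.array(ptr);print('pointer depth: plane',np.median(q@n).round(1),'z',np.median(q[:,2]).round(1))
def z_on(u,v,pl):
    w=c['R'].T@np.array([(u-c['cx'])/c['fx'],(v-c['cy'])/c['fy'],1]);return (o+w*(pl-o@n)/(w@n))[2]
print('rib edges z (expect 46,32):',z_on(342,186,plate).round(1),z_on(342,172.6,plate).round(1))
for pp in(np.median(q@n),plate-3,plate-6):print('pointer z at plane',pp.round(1),z_on(342,179.05,pp).round(1))
print(o.round())
E
```

```text
t 26.11 [ 380. -394.  110.] F [-0.23  0.74  0.5 ] gap 0.622
plane 408.44376488555827
pointer depth: plane 392.1 z 45.1
rib edges z (expect 46,32): 46.7 33.3
pointer z at plane 392.1 45.1
pointer z at plane 405.4 40.8
pointer z at plane 402.4 41.7
[ 223. -418.  122.]
```

The pointer (image y 332 in the upside-down crop) lies between the ribs at 298 and 368. With its stand-off in front of the plate allowed for, the reading is about 31 mm, which agrees with the depth measurement. The robot is touching nothing, so I'll hand in.

```bash
python3 - <<'E'
from h import *
bot.sleep(.3);s=st();print(job.sign_off())
E
```

```text
t 26.41 [ 380. -394.  110.] F [-0.06  0.2   0.72] gap 0.622
the job is handed in; nothing more can be done
None
```

I put two grey discs on the post and handed the job in at 26.4 s of the 72 s allowed. They were the ones that lay at about (462, 103) and (571, −189) mm. The other two discs are still on the table, and I didn't touch the blue and purple rings, the bushing, the loupe or the star knob.

- **Threading:** both discs went on first time without pressing on the post top. At each check the post top showed inside the bore, the pan had not sunk and the wrist force was unchanged. I lowered each disc at 50 mm/s or less and opened the gripper only once the pan had taken most of its weight.
- **Reading:** depth from the wrist and scene cameras gave about 31 mm after correcting for a 0.4–0.8 mm offset seen on the housing top and table. A close view of the pointer between the ribs gave about 31 mm too, after a 1 mm correction for rib edges that measured 0.7–1.3 mm high. The limits are 29 and 43 mm, so the margin at the upper rib is only about 2 mm. A third disc would have come to about 41 mm, equally close to the lower rib, so I stopped at two.
- **Checks that gave nothing:** at the final reading the top camera gave no usable points on the pan or housing. Wrist force noise of about 0.5 N was too high to show the pan touching, so I relied on pan height instead.

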